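Stack the rolling-mill clutch plates

ROBOT

A 6-joint arm with a two-finger parallel gripper is mounted at the origin on the work surface. World frame = base frame: x ahead of the robot, y to its left, z up, the work surface at z = 0. Lengths are in m, angles in rad, forces in N, time in s.
With the tool pointing down it reaches from about 0.25 to 0.725 m from the base axis. Payload 4 kg.
Tool frame: the origin (TCP) lies on the centre line of the jaws, within the pads' length; the fingertips stand 17 mm ahead of it and the grasp point (between the pads) lies 2 mm behind it; z points along the fingers, y is the line along which they close (so a half turn about z gives the same grasp; the last joint's range is limited). The gripper opens to 85 mm and grips with 20 to 120 N. Pads are 22 mm wide; open, the fingers measure 114 mm over their backs; the gripper's body (76 mm by 85 mm) begins 54 mm behind the grasp point. The pads swing forward as they close: fully open they stand 13 mm farther back than shut.
Start: joints at [1.27, 0.241, 0.005, 1.335, 0, 1.571], TCP at [0.148, 0.478, 0.248] pointing down, gripper open.
Joint ranges: [-2.72, 2.72], [-1.05, 1.87], [-1.09, 1.28], [-1.99, 2.15], [-1.42, 1.44], [-3.14, 3.14]. Speed limits (rad/s): [2.79, 2.79, 3.14, 3.14, 3.14, 3.14].

INTERFACE

Orientations are given as a unit quaternion [x, y, z, w].
In Python, from workcell import bot, camera, get_calibration gives the robot as it stands.
- The arm moves only by the tool apply_moves, never from a script. Its argument "steps" is a list of rows, each a list of 3 entries, a list of its own where there are three numbers: the shift along the tool's x, y, z as a fraction of full scale, then the turn, a rotation vector about the tool's x, y, z as a fraction of full scale, then the opening, from 0 (shut) to 1 (fully open). A call has exactly 8 rows; each row shifts and turns the commanded pose from where the row before left it, along the tool's axes as they then stand; what a row does not reach is not made up. Full scale, the value 1, is 20 cm for a shift and pi rad for a turn. A row lasts 1/12 s, in which the tool goes at most 41.7 mm and 7.16 degrees, less where a joint would pass 70% of its speed; a pose out of reach is approached as far as the arm can. A call with a number of a shift or a turn outside -1 to 1 is refused whole. A call with a gripper value outside its range is refused whole. The fingers move at their own pace and stop on an object; the grip force is fixed at half the most. Time passes only in rows, so rows that do not move let the fingers close, or fill a call up. It gives the time, the measured TCP pose, the force, the opening and the grip force at its end, in the units of the state.
- bot.get_obs(): the state, without advancing time (a new reading comes with each control period).
- camera(name): name is "side" or "top" or "wrist"; returns (picture, depth): 420x560x3 uint8, red, green, blue; 420x560 float32, m along the optical axis (not along the pixel's ray), 0 where there is no reading.
- get_calibration(name): a dict with "fov_y" (degrees; the focal length in pixels is half the picture's height over the tangent of half this angle, whatever the lens; pixels are square), "cx", "cy" (the principal point, pixels), "rvec" (rotation vector, rad) and "tvec" (3), from world to camera coordinates, as OpenCV has them. Camera axes: x right, y down, z forward; pixel columns grow to the right and rows downward; lengths in m; the calibration is good to about 2 mm. The wrist camera is an equidistant fisheye: a pixel r from the principal point sees the ray r / f radians off the axis. A picture is of the moment at which its call begins: read the wrist's pose just before it. get_calibration takes no time and is no camera call; for the wrist camera it gives the pose at the moment of the call.
- bot.job_done(): hands the job in; it is judged then, once.
The state is a dict: "clock": time; "joint_pos": joint angles; "joint_vel": joint speeds; "tau": joint torques, N m; "eef_pos": TCP position; "tool_rot": TCP orientation; "ft_force": force on the tool from outside, world axes, zero at the start; "ft_torque": the same for the moment, N m; "grip_width": finger opening in m; "grasp_force": force on a finger pad.
Only numpy, scipy, OpenCV 4.12 (cv2) and the standard library are available. Lean on these libraries where they do the work, as an engineer would, in place of code of your own. Each camera call takes 0.05 s, during which the arm holds its last target. There are 200 camera calls.

TASK

Rebuild the small clutch of the rolling mill: lower the copper-faced disc (teeth pointing inwards) onto the splined brass hub until it lies flat on the bottom of the basket, then the aluminium separator plate (tabs pointing outwards) into the slots of the blue basket until it lies flat on the disc, collars up. Nobody knows how the hub and the basket are turned, so feel for the teeth with a light touch, turning each plate until it slips in; do not force it, do not let it fall in, keep it upright, and leave the jar, the bowl and the screwdriver where they are.

Things in the scene. Friction and masses are not known exactly. Their poses are not given: they have to be found in the camera images.
- clutch: Open clutch fixed on the bench; origin: centre of its underside, z up along the clutch axis. Green round base, radius 56 mm, 20 mm high; flat basket floor (the disc's seat) at 28 mm. Its hub and its basket are each turned to an unknown angle of their own, unrelated to this yaw and not measured; both are stiff to turn (0.3, 0.8 N m) and stay put under a light touch.
- hub_top (a point): On the clutch axis, level with the ends of the brass splines, 58 mm above the clutch's underside. Six straight splines 60 degrees apart, 5.5 mm wide, tips 15.5 mm from the axis, down to the floor. The plain core, radius 11 mm, stands 8 mm higher as a pilot tapering to radius 6 mm.
- basket_rim (a point): On the clutch axis, level with the tops of the six blue posts, 46 mm above the clutch's underside. Posts: inner face 39.5 mm and outer face 47 mm from the axis, 26 mm wide, 60 degrees apart; the open slots between them are 17 mm wide at the narrowest.
- disc: Loose friction disc lying flat, about 0.2 kg; origin: centre of its underside, z up. Copper-faced flange of radius 36 mm, 6 mm thick. Bore 34 mm with six inward teeth in its lowest 10 mm, 5.5 mm wide, reaching to 12.5 mm from the axis, one on the x axis, then every 60 degrees. Play on the splines 1 mm, +-0.08 rad. Underside above the clutch's: 58 mm on the spline ends, 28 mm home.
- disc_grip (a point): Middle of the grip zone on the disc's axis, 30 mm above its underside. Dark steel octagonal collar, 44 mm across flats, from the flange up to 40 mm above the underside; flats face the disc's x axis and every 45 degrees. Grip two opposite flats with the fingertips 20 mm above the underside: they then clear the blue posts when the disc is home.
- separator: Loose aluminium plate lying flat, about 0.2 kg; origin: centre of its underside, z up. Octagonal, 68 mm across flats, 6 mm thick, six outward tabs 13.5 mm wide reaching 45 mm from the axis, one on the x axis, then every 60 degrees. Play in the slots 1.7 mm a side, +-0.04 rad. Underside above the clutch's: 46 mm on the posts, 34 mm home on the disc.
- separator_grip (a point): Middle of the grip zone on the separator's axis, 24 mm above its underside. Octagonal collar, 62 mm across flats, up to 34 mm above the underside; flats face the separator's x axis and every 45 degrees; its 54 mm opening passes over the disc's collar. Grip with the fingertips 14 mm above the underside: they then clear the posts when it is home.
- jar: Bystander: amber glass jar with blue cap, 48 mm across, 60 mm tall; origin: centre of its underside.
- pitch_bowl: Bystander: black rubber bowl, 70 mm across, 35 mm tall; origin: centre of its underside.
- driver: Bystander: screwdriver with red handle, 160 mm long, lying across along y; origin about its middle, on the bench.
Things that resemble listed ones, but are neither listed nor needed, are in the scene too. There is more than one size of the disc; the job needs the middle-sized. Several things have the shape of the separator; the one meant has the colours described above.

How it is judged:
On the way, in this order (a step that is already met when the one before it is completed fails the run):
1. the disc lies home on the basket floor, teeth in the splines (z of disc in the frame of clutch between 0.025 and 0.03 m and horizontal distance between disc and clutch below 0.004 m and angle between disc's own z axis and vertical below 0.06 rad), for 0.2 s.
2. the separator lies home on the disc, tabs in the slots (all of step 1 and z of separator in the frame of clutch between 0.031 and 0.036 m and horizontal distance between separator and clutch below 0.005 m and angle between separator's own z axis and vertical below 0.06 rad), for 0.2 s.
At the end, for the whole second after the job is handed in: The disc's underside is 28 mm above the clutch's underside (+2 / -3 mm) and its centre within 4 mm of the clutch axis; the separator's is 34 mm above it (+2 / -3 mm) and within 5 mm of the axis; both level within 0.06 rad, collars up, released and at rest (all of step 2 and linear speed of each of disc, separator below 0.02 m/s); the robot touches nothing.
It fails at once if the jar, the bowl or the screwdriver is pushed more than 20 mm from its place (distance of any of jar, pitch_bowl, driver from where it was at the start of the episode above 0.02 m).
It fails at once if a plate is pressed against the clutch, or the plates together, with more than 60 N (contact force between any of disc, separator and clutch above 60 N or contact force between separator and disc above 60 N).
It fails at once if a plate falls into the clutch (moves faster than 0.35 m/s in it) ((horizontal distance between disc and clutch below 0.03 m and z of disc in the frame of clutch below 0.056 m and linear speed of disc above 0.35 m/s) or (horizontal distance between separator and clutch below 0.03 m and z of separator in the frame of clutch below 0.045 m and linear speed of separator above 0.35 m/s)).
It fails at once if a plate is tipped more than 1 rad from upright (angle between any of disc, separator's own z axis and vertical above 1 rad).
It also fails if it takes over 70 s, if anything falls off the work surface, if the arm or the gripper's body presses on something with over 40 N, if the wrist force passes 120 N, or if a joint passes its speed limit or range.

## Working session

There is one attempt and no reset: what is moved stays moved. The work goes in short steps, Python scripts to look and compute and a tool call to move; the robot and the scene stay as the last step left them, time stands still between calls to the robot, and variables do not carry over. Pictures are saved under pics/ and viewed, at most 10 in all, crops included, and the job is handed in when it is done.

Besides the shell and the picture viewer there is one more tool, called after "Call:" as name(argument=value, ...), one argument or row to a line, values as JSON. apply_moves: Moves the arm, as the interface text tells. Its arguments: {"type":"object","properties":{"steps":{"type":"array"}},"required":["steps"]}

```bash
mkdir -p pics; cat > h.py <<'E'
import numpy as np,cv2
from workcell import bot,camera,get_calibration
def cal(n):
    c=get_calibration(n);R=cv2.Rodrigues(np.array(c["rvec"],float))[0];t=np.array(c["tvec"],float)
    return c,R,t,210/np.tan(np.radians(c["fov_y"])/2)
def world(C,u,v,d,fish=False):
    c,R,t,f=C
    x,y=(np.asarray(u)-c["cx"])/f,(np.asarray(v)-c["cy"])/f
    if fish:
        r=np.hypot(x,y)+1e-9;k=np.tan(r)/r;x,y=x*k,y*k
    p=np.stack([x*d,y*d,d+0*x],-1)
    return (p-t)@R
def grid(C,D,fish=False):
    v,u=np.mgrid[:D.shape[0],:D.shape[1]]
    return world(C,u,v,D,fish)
E
python3 - <<'E'
from h import *
for n in("top","side"):
    C=cal(n);p,d=camera(n);np.savez(f"{n}.npz",p=p,d=d)
    cv2.imwrite(f"pics/{n}0.png",p[...,::-1]); print(C)
    print(world(C,280,210,d[210,280]))
print(bot.get_obs())
E
```

```text
({'fov_y': 52.335751977556875, 'cx': 269.7880824270587, 'cy': 211.6331727976279, 'rvec': array([ 2.18290108, -2.17032644,  0.07349391]), 'tvec': array([0.02007092, 0.59812475, 0.9057204 ])}, array([[ 0.00617545, -0.99992871, -0.01021908],
       [-0.99694678, -0.00536091, -0.07789974],
       [ 0.07783941,  0.01066894, -0.99690882]]), array([0.02007092, 0.59812475, 0.9057204 ]), np.float64(427.3810650105491))
[0.60326773 0.00108825 0.00408344]
({'fov_y': 45.20891736770593, 'cx': 283.56315382149694, 'cy': 213.0513542095279, 'rvec': array([ 2.24217026, -0.77219588,  0.35120909]), 'tvec': array([-0.47108505,  0.31784074,  1.07454837])}, array([[ 0.78267386, -0.62212361,  0.01959212],
       [-0.42362232, -0.55547951, -0.71553242],
       [ 0.45603263,  0.55172886, -0.69830474]]), array([-0.47108505,  0.31784074,  1.07454837]), np.float64(504.38196279798274))
[ 0.65819808  0.08696952 -0.00095811]
{'clock': 0.1, 'joint_pos': array([ 1.26998488e+00,  2.41348601e-01,  3.88027388e-03,  1.33520298e+00,
       -1.55469901e-05,  1.57079297e+00]), 'joint_vel': array([ 0.00063599, -0.00234521,  0.00525202,  0.00016289, -0.0004069 ,
        0.00022469]), 'tau': array([-7.85108587e-04, -3.73136652e+01,  2.53010470e+01,  1.08525853e-02,
       -6.83941198e-05,  8.45704392e-06]), 'eef_pos': array([0.14799643, 0.47704568, 0.24750461]), 'tool_rot': array([ 1.49837559e-01,  9.88710184e-01, -9.28068723e-04, -1.32788371e-04]), 'ft_force': array([-0.10782146, -0.84330024,  0.1442794 ]), 'ft_torque': array([-0.07396223,  0.00703157,  0.03113133]), 'grasp_force': 0.0, 'grip_width': 0.08531286262966935}
```

View pics/top0.png

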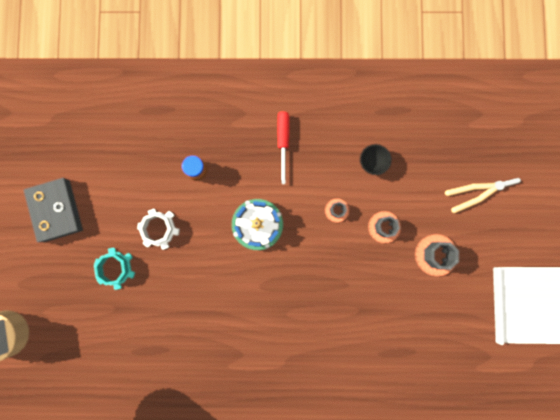

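View pics/side0.png

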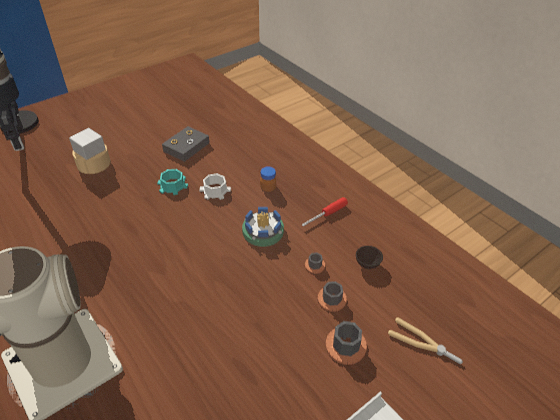

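The top view shows three discs: small (337,210), middle (384,227) and large (437,255). There are two separators: silver (158,229) and teal (113,268). The clutch is at (257,224). I take the middle disc and the silver plate, and I'll confirm both in a crop.

```bash
python3 - <<'E'
from h import *
z=np.load("top.npz");p,d=z["p"],z["d"];C=cal("top");W=grid(C,d)
a=cv2.resize(p[190:290,310:470],(800,500),interpolation=3)[:, :, ::-1]
b=cv2.resize(p[195:295,90:290],(800,400),interpolation=3)[:,:,::-1]
cv2.imwrite("pics/crop1.png",cv2.resize(np.vstack([cv2.resize(a,(480,300)),cv2.resize(b,(480,240))]),(720,600 if 0 else 600)))
for n,(u,v,r) in dict(small=(337,210,20),mid=(384,227,22),large=(437,255,28),sil=(158,229,24),teal=(113,268,24),clutch=(257,224,30),jar=(193,166,16),bowl=(375,160,20)).items():
    w=W[v-r:v+r,u-r:u+r].reshape(-1,3);w=w[(w[:,2]>.004)&(w[:,2]<.15)]
    lo,hi=w.min(0),w.max(0);print(n,len(w),((lo+hi)/2).round(4),(hi-lo).round(4),w[:,2].max().round(4))
    if n in("sil","mid","teal"):
        s=p[v-r:v+r,u-r:u+r].reshape(-1,3)[(W[v-r:v+r,u-r:u+r,2].reshape(-1)>.02)]; print(np.median(s,0))
E
```

```text
small 335 [ 0.6063 -0.1241  0.0192] [0.0847 0.0864 0.0305] 0.0345
mid 672 [ 0.5681 -0.2293  0.0244] [0.0903 0.0903 0.0407] 0.0447
[125. 120. 113.]
large 1291 [ 0.5052 -0.3422  0.0306] [0.1158 0.1206 0.0531] 0.0571
sil 651 [0.5608 0.2727 0.0213] [0.1045 0.1066 0.0346] 0.0386
[255. 254. 251.]
teal 768 [0.4743 0.3694 0.0221] [0.1035 0.1058 0.0362] 0.0402
[ 96. 218. 198.]
clutch 2104 [0.571  0.0533 0.0377] [0.1264 0.1315 0.0675] 0.0715
jar 494 [0.7023 0.1975 0.0352] [0.0705 0.069  0.0623] 0.0663
bowl 798 [ 0.7178 -0.2076  0.022 ] [0.0882 0.0832 0.0359] 0.0399
```

View pics/crop1.png

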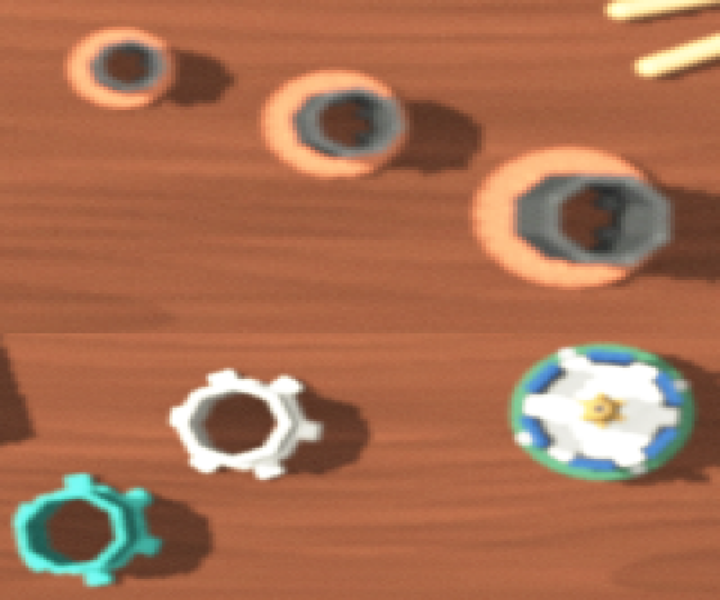

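The middle disc is at (384,227): copper flange about 72 mm across, 40 mm tall. The silver plate at (158,229) is the aluminium one, since the other is teal. I'll move above the clutch first for a wrist view.

Call:
apply_moves(
  steps=[
    [[-0.166,-0.088,0],[0,0,0],1],
    [[-0.166,-0.088,0],[0,0,0],1],
    [[-0.166,-0.088,0],[0,0,0],1],
    [[-0.166,-0.088,0],[0,0,0],1],
    [[-0.166,-0.088,0],[0,0,0],1],
    [[-0.166,-0.088,0],[0,0,0],1],
    [[-0.166,-0.088,0],[0,0,0],1],
    [[-0.166,-0.088,0],[0,0,0],1],
  ],
)

```text
clock: 0.77
eef_pos: [0.3608, 0.2627, 0.2481]
tool_rot: [0.15, 0.989, -0.0, -0.0]
ft_force: [1.1, 1.5, -1.2]
grip_width: 0.0854
grasp_force: 0.0
```

Call:
apply_moves(
  steps=[
    [[-0.166,-0.088,0],[0,0,0],1],
    [[-0.166,-0.088,0],[0,0,0],1],
    [[-0.166,-0.088,0],[0,0,0],1],
    [[-0.166,-0.088,0],[0,0,0],1],
    [[-0.166,-0.088,0],[0,0,0],1],
    [[-0.166,-0.088,0],[0,0,0],1],
    [[-0.166,-0.088,0],[0,0,0],1],
    [[-0.166,-0.088,0],[0,0,0],1],
  ],
)

```text
clock: 1.43
eef_pos: [0.5728, 0.0495, 0.2477]
tool_rot: [0.15, 0.989, -0.0, -0.001]
ft_force: [0.8, 1.1, -0.3]
grip_width: 0.0852
grasp_force: 0.0
```

```bash
python3 - <<'E'
from h import *
C=cal("wrist");o=bot.get_obs();p,d=camera("wrist");np.savez("w1.npz",p=p,d=d,R=C[1],t=C[2]);print(C[0],-C[1].T@C[2],o["eef_pos"],o["tool_rot"],o["joint_pos"])
cv2.imwrite("pics/w1.png",p[...,::-1])
E
```

```text
{'fov_y': 65.70646984690485, 'cx': 283.7208928024132, 'cy': 208.38821711700461, 'rvec': array([-2.32018464, -1.71045616, -0.26264355]), 'tvec': array([-0.21637151, -0.54530468,  0.21938403])} [0.49756025 0.07285695 0.37340172] [0.57281181 0.04951641 0.24774156] [ 1.49999270e-01  9.88685974e-01 -6.63923076e-05 -5.10066371e-04] [8.61751986e-02 3.92363104e-01 2.15802198e-01 1.39525824e+00
 1.10178487e-04 3.87310251e-01]
```

View pics/w1.png

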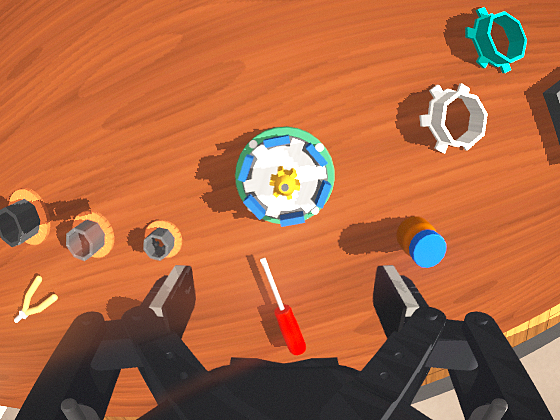

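The wrist view shows the clutch at (285,178) with its brass hub at (285,183), the silver plate at (456,117) and the middle disc at (90,238). I'll rectify these onto known-height planes and fit angles.

```bash
cat >> h.py <<'E'
def rect(p,C,x0,y0,z,half=.06,n=400):
    # orthographic view of plane z: up=+x, left=+y (as top camera)
    c,R,t,f=C;k=half*2/n;i=(np.arange(n)-n/2+.5)*k
    X=np.stack([x0-i[:,None]+0*i,y0-i[None]+0*i[:,None],z+np.zeros((n,n))],-1)
    P=X@R.T+t;r=np.hypot(P[...,0],P[...,1]);th=np.arctan2(r,P[...,2])/np.maximum(r,1e-9)*f
    m=(P[...,:2]*th[...,None]+[c["cx"],c["cy"]]).astype(np.float32)
    return cv2.remap(p,m[...,0],m[...,1],cv2.INTER_CUBIC)
E
python3 - <<'E'
from h import *
z=np.load("w1.npz");p,d=z["p"],z["d"];c,_,_,f=cal("wrist");C=(c,z["R"],z["t"],f)
W=grid(C,d,True)
rough=dict(clutch=(285,178,50),sep=(456,117,40),disc=(90,240,30))
for n,(u,v,r) in rough.items():
    w=W[v-r:v+r,u-r:u+r].reshape(-1,3);w=w[(w[:,2]>.004)&(w[:,2]<.1)]
    h=np.histogram(w[:,2],np.arange(0,.08,.004))[0];print(n,h)
    for a,b in ((.028,.05),(.052,.08)):
        s=w[(w[:,2]>a)&(w[:,2]<b)]
        if len(s)>9: print(a,len(s),((s.min(0)+s.max(0))/2).round(4),np.ptp(s,0).round(4))
ims=[rect(p,C,.570,.053,.058,.06,390),rect(p,C,.570,.053,.046,.06,390)]
a=W[150:205,260:310];print(a[...,2].max(),)
s=p[...].astype(int);y=(s[...,0]-s[...,2]>90)&(W[...,2]>.05);print("hub",y.sum(),W[y].mean(0).round(4))
ims+=[rect(p,C,.5608,.2727,.006,.06,200),rect(p,C,.5608,.2727,.034,.06,200)]
ims+=[rect(p,C,.5681,-.2293,.006,.06,200),rect(p,C,.5681,-.2293,.040,.06,200)]
for g in ims:
    n=len(g);cv2.circle(g,(n//2,n//2),1,(255,0,255),-1)
cv2.imwrite("pics/r1.png",np.vstack([np.hstack(ims[:2])[:, :780],np.hstack(ims[2:]+[])[:, :780] if 0 else np.hstack(ims[2:])[:, :780]])[...,::-1])
E
```

```text
clutch [   0    5    6    7  769  686 1355 2708  115  116  136 1127   27   32
  226  143  165    0    0]
0.028 4214 [0.5696 0.0505 0.039 ] [0.0955 0.0967 0.022 ]
0.052 566 [0.5697 0.0504 0.06  ] [0.0314 0.029  0.0157]
sep [  0 660 137 158 160 152 177 171 528   1   0   0   0   0   0   0   0   0
   0]
0.028 700 [0.5591 0.2708 0.0321] [0.0669 0.0673 0.0082]
disc [  0 626  95 102  93 100 105 115 107 226 155   0   0   0   0   0   0   0
   0]
0.028 603 [ 0.5656 -0.2296  0.0351] [0.0465 0.0497 0.0142]
0.37340171795564664
hub 1297 [0.5314 0.0612 0.2421]
```

View pics/r1.png

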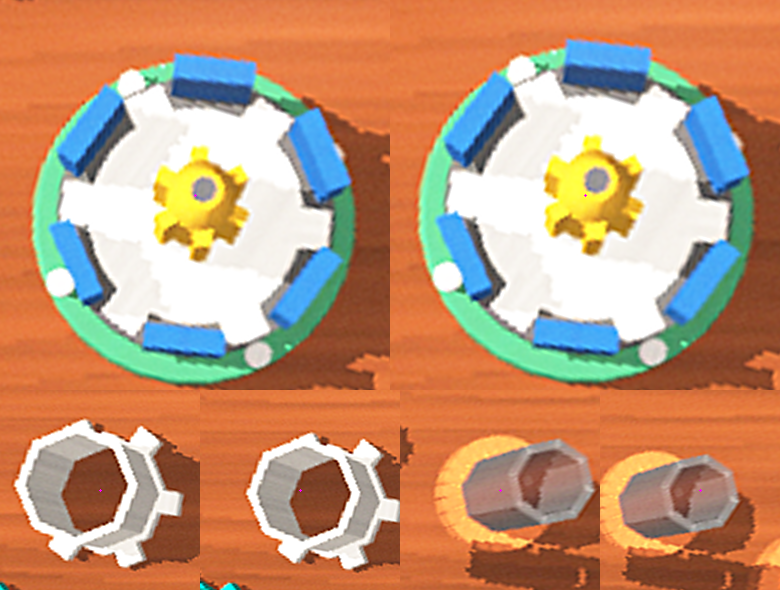

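```bash
cat >> h.py <<'E'
def phase(w,c,n,wt=None):
    q=w[:,:2]-c;return np.degrees(np.angle(np.exp(1j*n*np.arctan2(q[:,1],q[:,0])).mean())/n),abs(np.exp(1j*n*np.arctan2(q[:,1],q[:,0])).mean())
def near(W,c,r0,r1,z0,z1):
    w=W.reshape(-1,3);w=w[np.isfinite(w).all(1)];r=np.hypot(w[:,0]-c[0],w[:,1]-c[1]);return w[(r>r0)&(r<r1)&(w[:,2]>z0)&(w[:,2]<z1)]
def circ(w):
    A=np.c_[2*w[:,:2],np.ones(len(w))];s=np.linalg.lstsq(A,(w[:,:2]**2).sum(1),rcond=None)[0];return s[:2],np.sqrt(s[2]+s[0]**2+s[1]**2)
E
python3 - <<'E'
from h import *
from scipy.optimize import minimize
z=np.load("w1.npz");p,d=z["p"],z["d"];c,_,_,f=cal("wrist");C=(c,z["R"],z["t"],f)
W=grid(C,d,True);cc=np.array([.5697,.0505])
po=near(W,cc,.037,.05,.0445,.0475);print("posts",len(po),po[:,:2].min(0),po[:,:2].max(0),np.median(po[:,2]),phase(po,cc,6))
# refine centre+angle: posts top rectangles residual
def cost(x,w):
    q=(w[:,:2]-x[:2])*1e3;a=np.arctan2(q[:,1],q[:,0])-x[2];k=np.round(a/(np.pi/3))*np.pi/3+x[2]
    u=q[:,0]*np.cos(k)+q[:,1]*np.sin(k);v=-q[:,0]*np.sin(k)+q[:,1]*np.cos(k)
    return (np.maximum(np.abs(u-43.25)-3.75,0)**2+np.maximum(np.abs(v)-13,0)**2).mean()
best=min((minimize(cost,[*cc,np.radians(a)],args=(po,),method="Nelder-Mead",options=dict(initial_simplex=[[*cc,np.radians(a)],[cc[0]+.002,cc[1],np.radians(a)],[cc[0],cc[1]+.002,np.radians(a)],[*cc,np.radians(a+4)]])) for a in range(-30,30,10)),key=lambda s:s.fun)
print(best.x[:2],np.degrees(best.x[2]),best.fun);cc=best.x[:2]
sp=near(W,cc,.0125,.017,.055,.0595);print("spl",len(sp),np.median(sp[:,2]),phase(sp,cc,6))
fl=near(W,cc,.05,.06,.017,.022);print("base",len(fl),circ(fl[np.hypot(*(fl[:,:2]-cc).T)>.054]))
s0=np.array([.5591,.2708]);r=near(W,s0,.026,.037,.0325,.036);print("sep ring",len(r),circ(r),phase(r,circ(r)[0],8))
s0=circ(r)[0];t=near(W,s0,.037,.047,.003,.0085);print("tabs",len(t),phase(t,s0,6))
o=near(W,s0,.030,.033,.008,.034);print("collar",phase(o,s0,8))
d0=np.array([.5656,-.2296]);r=near(W,d0,.014,.027,.0385,.0425);print("disc ring",len(r),circ(r))
d0=circ(r)[0];r=near(W,d0,.020,.026,.008,.0385);print("collar",len(r),phase(r,d0,8))
e=near(W,d0,.03,.039,.003,.009);print(circ(e[np.hypot(*(e[:,:2]-d0).T)>.0345]))
E
```

```text
posts 1055 [0.52190672 0.00295965] [0.61733724 0.09888137] 0.04590716503586847 (np.float64(-6.5933328337924495), np.float64(0.5503436060599513))
[0.56971788 0.05081377] -6.393558917688466 0.0025850046401590704
spl 116 0.0576996200184528 (np.float64(1.1763608346328827), np.float64(0.7539811781374569))
base 1019 (array([0.56966148, 0.05094172]), np.float64(0.054866131844907934))
sep ring 495 (array([0.55873552, 0.27024133]), np.float64(0.029903141497601617)) (np.float64(0.1898287384369408), np.float64(0.041046788689456146))
tabs 302 (np.float64(21.73236043158022), np.float64(0.809740245332762))
collar (np.float64(2.1439311833284402), np.float64(0.04806886588637201))
disc ring 297 (array([ 0.5658488 , -0.22841494]), np.float64(0.02028320198602166))
collar 457 (np.float64(-7.886805018540483), np.float64(0.0631496005052688))
(array([ 0.5659047 , -0.22859657]), np.float64(0.03488969595143864))
```

Call:
apply_moves(
  steps=[
    [[-0.0474,-0.1672,0.03],[0,0,0],1],
    [[-0.0474,-0.1672,0.03],[0,0,0],1],
    [[-0.0474,-0.1672,0.03],[0,0,0],1],
    [[-0.0474,-0.1672,0.03],[0,0,0],1],
    [[-0.0474,-0.1672,0.03],[0,0,0],1],
    [[-0.0474,-0.1672,0.03],[0,0,0],1],
    [[-0.0474,-0.1672,0.03],[0,0,0],1],
    [[-0.0474,-0.1672,0.03],[0,0,0],1],
  ],
)

```text
clock: 2.15
eef_pos: [0.5646, -0.2281, 0.1995]
tool_rot: [0.15, 0.989, 0.0, -0.001]
ft_force: [0.1, 0.6, -0.6]
grip_width: 0.0852
grasp_force: 0.0
```

```bash
python3 - <<'E'
from h import *
C=cal("wrist");o=bot.get_obs();p,d=camera("wrist");np.savez("w2.npz",p=p,d=d,R=C[1],t=C[2]);print(o["eef_pos"],o["tool_rot"],o["joint_pos"])
W=grid(C,d,True)
d0=np.array([.5659,-.2285])
r=near(W,d0,.014,.027,.0385,.0425);print(len(r),circ(r),np.median(r[:,2]));d0=circ(r)[0]
e=near(W,d0,.03,.039,.003,.009);print(circ(e[np.hypot(*(e[:,:2]-d0).T)>.0345]))
t=near(W,d0,.0125,.016,.007,.0125);print("teeth",len(t),phase(t,d0,6))
# octagon fit on ring top: outer apothem 22
from scipy.optimize import minimize
R=near(W,d0,.01,.03,.0385,.0425)[:,:2]*1e3
def cost(a):
    q=R-d0*1e3;k=np.radians(a)+np.arange(8)*np.pi/4
    return np.maximum((q@np.array([np.cos(k),np.sin(k)])).max(1)-21.9,0).mean()
cs=[(round(cost(a),4),a) for a in np.arange(0,45,1.)];print(sorted(cs)[:6],max(cs))
cv2.imwrite("pics/r2.png",np.hstack([rect(p,C,*d0,.010,.03,380),rect(p,C,*d0,.040,.03,380)])[...,::-1])
E
```

```text
[ 0.56456652 -0.22806582  0.19949154] [ 1.49797198e-01  9.88716587e-01  1.52504816e-04 -5.36337193e-04] [-3.83943675e-01  4.81499865e-01  2.27724612e-01  1.31813522e+00
  4.84431033e-05 -8.32173489e-02]
778 (array([ 0.56567576, -0.22919257]), np.float64(0.02021254707748242)) 0.03988740518816179
(array([ 0.56573924, -0.2292092 ]), np.float64(0.03474101926545864))
teeth 79 (np.float64(-2.320517639639796), np.float64(0.7721783355033714))
[(np.float64(0.0093), np.float64(12.0)), (np.float64(0.0098), np.float64(13.0)), (np.float64(0.0099), np.float64(11.0)), (np.float64(0.0116), np.float64(14.0)), (np.float64(0.0123), np.float64(10.0)), (np.float64(0.0142), np.float64(15.0))] (np.float64(0.0841), np.float64(34.0))
```

View pics/r2.png

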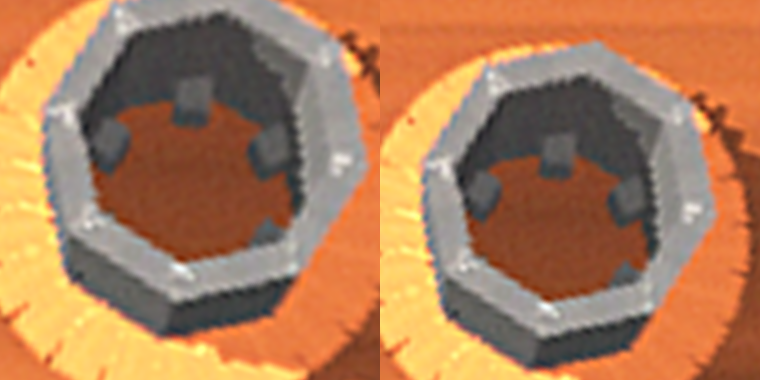

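The disc's teeth are at -2.5° (mod 60) and its flats at 12.5° (mod 45), which agree. Hub splines are at 1.2°, so the teeth must end at 31.2°. I'll grip with tool y at 57.5°, fingertips about 20 mm up.

Call:
apply_moves(
  steps=[
    [[-0.007,-0.0035,0.1],[0,0,0.0283],1],
    [[0,0,0.1],[0,0,0.0283],1],
    [[0,0,0.1],[0,0,0.0284],1],
    [[0,0,0.1],[0,0,0],1],
    [[0,0,0.1],[0,0,0],1],
    [[0,0,0.1],[0,0,0],1],
    [[0,0,0.1],[0,0,0],1],
    [[0,0,0.1],[0,0,0],1],
  ],
)

```text
clock: 2.87
eef_pos: [0.5659, -0.2272, 0.0389]
tool_rot: [0.28, 0.96, 0.0, -0.001]
ft_force: [0.1, -0.6, -0.3]
grip_width: 0.0856
grasp_force: 0.0
```

```bash
python3 - <<'E'
from h import *
C=cal("wrist");o=bot.get_obs();p,d=camera("wrist")
W=grid(C,d,True);R=cv2.Rodrigues(np.zeros(3))[0]
from scipy.spatial.transform import Rotation as Ro
T=Ro.from_quat(o["tool_rot"]).as_matrix();L=(W-o["eef_pos"])@T   # tool frame
print(o["eef_pos"],o["tool_rot"],np.degrees(np.arctan2(T[1,1],T[0,1])))
m=(np.abs(L[...,0])<.02)&(np.abs(L[...,1])>.036)&(np.abs(L[...,1])<.07)&(L[...,2]>-.05)&(W[...,2]>.012)
for s in(-1,1):
    q=L[m&(s*L[...,1]>0)];print(len(q),q.min(0).round(4),q.max(0).round(4),np.percentile(q[:,2],[50,95,99]) if len(q) else 0)
d0=np.array([.5657,-.2292]);r=near(W,d0,.014,.0245,.038,.0425);print(len(r),circ(r))
e=near(W,d0,.03,.039,.003,.009);e=e[np.hypot(*(e[:,:2]-d0).T)>.0345];print(len(e),circ(e))
E
```

```text
[ 0.5658603  -0.22724031  0.03891969] [ 2.80110398e-01  9.59967632e-01  7.16217851e-05 -5.52640816e-04] 57.46641282710262
4628 [-0.0113 -0.07   -0.05  ] [ 0.0156 -0.0372  0.0049] [-0.03417129 -0.00314854  0.00175013]
4719 [-0.0109  0.0363 -0.05  ] [0.0155 0.07   0.0042] [-0.03462271 -0.00294152  0.00189953]
3008 (array([ 0.56571379, -0.22866226]), np.float64(0.020135814986265446))
114 (array([ 0.56588485, -0.22921591]), np.float64(0.03473156994236262))
```

Call:
apply_moves(
  steps=[
    [[-0.004,-0.008,0.025],[0,0,0],1],
    [[0,0,0],[0,0,0],1],
    [[0,0,0],[0,0,0],0],
    [[0,0,0],[0,0,0],0],
    [[0,0,0],[0,0,0],0],
    [[0,0,0],[0,0,0],0],
    [[0,0,0],[0,0,0],0],
    [[0,0,0],[0,0,0],0],
  ],
)

```text
clock: 3.58
eef_pos: [0.5673, -0.2301, 0.037]
tool_rot: [0.28, 0.96, -0.0, 0.002]
ft_force: [-0.6, 0.9, 6.2]
grip_width: 0.0428
grasp_force: 63.6
```

```bash
cat >> h.py <<'E'
from scipy.spatial.transform import Rotation as Ro
def snap(fn=None):
    C=cal("wrist");o=bot.get_obs();p,d=camera("wrist");W=grid(C,d,True);T=Ro.from_quat(o["tool_rot"]).as_matrix()
    L=(W-o["eef_pos"])@T
    if fn: np.savez(fn,p=p,d=d,R=C[1],t=C[2])
    return C,o,p,d,W,T,L
E
python3 - <<'E'
from h import *
C,o,p,d,W,T,L=snap()
print(o["eef_pos"],o["grip_width"],o["grasp_force"],o["joint_pos"])
m=(np.abs(L[...,0])<.02)&(np.abs(L[...,1])>.023)&(np.abs(L[...,1])<.06)&(L[...,2]>-.05)&(W[...,2]>.012)
for s in(-1,1):
    q=L[m&(s*L[...,1]>0)];print(len(q),q.min(0).round(4),q.max(0).round(4),np.percentile(q[:,2],[50,95,99]) if len(q) else 0)
E
```

```text
[ 0.56729825 -0.2300787   0.03698056] 0.042838651766021 63.59862838871777 [-3.85295063e-01  6.17802838e-01  6.96275774e-03  9.56793132e-01
 -6.64798755e-06  1.82610517e-01]
5422 [-0.0121 -0.0581 -0.05  ] [ 0.0179 -0.023   0.0113] [-0.03887415 -0.00176583  0.00692342]
5164 [-0.0122  0.023  -0.05  ] [0.0181 0.057  0.0116] [-0.03902968 -0.00220434  0.00692736]
```

Call:
apply_moves(
  steps=[
    [[0,0,-0.1],[0,0,0],0],
    [[0,0,-0.22],[0,0,0],0],
    [[0,0,-0.22],[0,0,0],0],
    [[0.093,0.149,0],[0,0,0],0],
    [[0.093,0.149,0],[0,0,0],0],
    [[0.093,0.149,0],[0,0,0],0],
    [[0.093,0.149,0],[0,0,0],0],
    [[0.093,0.149,0],[0,0,0],0],
  ],
)

```text
clock: 4.3
eef_pos: [0.567, -0.0526, 0.1382]
tool_rot: [0.28, 0.96, -0.0, -0.001]
ft_force: [1.0, -0.1, -1.3]
grip_width: 0.0433
grasp_force: 62.8
```

Call:
apply_moves(
  steps=[
    [[0.093,0.149,0],[0,0,0],0],
    [[0.093,0.149,0],[0,0,0],0],
    [[0.093,0.149,0],[0,0,0],0],
    [[0,0,0],[0,0,0.0292],0],
    [[0,0,0],[0,0,0.0292],0],
    [[0,0,0],[0,0,0.0292],0],
    [[0,0,0],[0,0,0.0292],0],
    [[0,0,0],[0,0,0.0292],0],
  ],
)

```text
clock: 4.97
eef_pos: [0.5682, 0.0516, 0.1379]
tool_rot: [0.493, 0.87, -0.001, -0.001]
ft_force: [0.4, 1.1, -1.3]
grip_width: 0.0427
grasp_force: 62.7
```

```bash
python3 - <<'E'
from h import *
C,o,p,d,W,T,L=snap("w3.npz")
print(o["eef_pos"],o["grip_width"],o["grasp_force"],o["ft_force"],np.degrees(np.arctan2(T[1,1],T[0,1])),T[2])
w=L.reshape(-1,3);w=w[np.isfinite(w).all(1)];w=w[(np.hypot(w[:,0],w[:,1])<.042)&(w[:,2]>-.02)&(w[:,2]<.06)]
print(np.histogram(w[:,2],np.arange(-.02,.06,.004)))
W2=w.copy()
for a,b,r0,r1 in((-.008,.002,.014,.0245),(.022,.04,.03,.04)):
    q=W2[(W2[:,2]>a)&(W2[:,2]<b)];r=np.hypot(q[:,0],q[:,1]);q=q[(r>r0)&(r<r1)]
    print(len(q),np.median(q[:,2]),circ(q), q.min(0),q.max(0))
cv2.imwrite("pics/w3.png",p[...,::-1])
E
```

```text
[0.56818239 0.05159666 0.13791033] 0.04272166967493366 62.73998779244721 [ 0.404827    1.12175089 -1.31603109] 30.953962747000848 [ 7.29263681e-04 -1.67455791e-03 -9.99998332e-01]
(array([ 351,  419,  441,  466, 3395,  981,  891,  730,  602,  544,  507,
        637, 3884,  596,   88,    0,    0,    0,    0]), array([-0.02 , -0.016, -0.012, -0.008, -0.004,  0.   ,  0.004,  0.008,
        0.012,  0.016,  0.02 ,  0.024,  0.028,  0.032,  0.036,  0.04 ,
        0.044,  0.048,  0.052,  0.056]))
3768 -0.0027850434397157196 (array([ 0.00180181, -0.00083767]), np.float64(0.02010616883490649)) [-0.02176323 -0.02266015 -0.00796669] [0.02358252 0.02166351 0.00198888]
2095 0.031092204807139704 (array([ 0.00169239, -0.00065017]), np.float64(0.03190836088769269)) [-0.00283525 -0.03564162  0.02889639] [0.03578579 0.03357393 0.03826648]
```

View pics/w3.png

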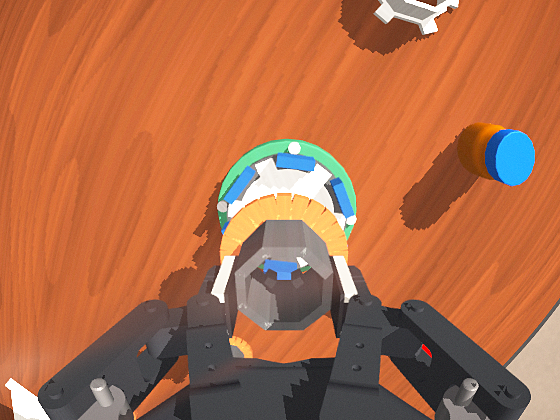

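The disc is gripped and upright over the clutch. Post tops are visible at (297,162), (240,185) and (343,197), so I'll fit the clutch axis relative to the disc in this same picture.

```bash
python3 - <<'E'
from h import *
from scipy.optimize import least_squares
z=np.load("w3.npz");p,d=z["p"],z["d"];c,_,_,f=cal("wrist");C=(c,z["R"],z["t"],f);W=grid(C,d,True)
cc=np.array([.5697,.0515])
g=near(W,cc,.05,.062,.017,.0225);r=np.hypot(*(g[:,:2]-cc).T)
# base rim: outermost per angle
a=np.arctan2(g[:,1]-cc[1],g[:,0]-cc[0]);b=np.floor(np.degrees(a)/4);E=np.array([g[b==k][np.argmax(r[b==k])] for k in np.unique(b) if (b==k).sum()>6])
s=least_squares(lambda x:np.hypot(*(E[:,:2]-x).T)-.0558,cc,loss="soft_l1",f_scale=.001);print("base fixed r",s.x,len(E),np.abs(s.fun).mean())
po=near(W,cc,.037,.05,.0445,.0475)
def cost(x):
    q=(po[:,:2]-x[:2])*1e3;a=np.arctan2(q[:,1],q[:,0])-x[2];k=np.round(a/(np.pi/3))*np.pi/3+x[2]
    u=q[:,0]*np.cos(k)+q[:,1]*np.sin(k);v=-q[:,0]*np.sin(k)+q[:,1]*np.cos(k)
    return np.r_[np.maximum(np.abs(u-43.25)-3.6,0),np.maximum(np.abs(v)-12.8,0)]
s=least_squares(cost,[*cc,np.radians(-6.4)],x_scale=[.001,.001,.05],diff_step=1e-4);print("posts",s.x[:2],np.degrees(s.x[2]),len(po),s.cost)
# disc
T=np.array([[-.515,.857],[.857,.515]])
q=near(W,(.5666,.0527),.014,.0245,.138,.143);print("disc",circ(q),np.median(q[:,2]))
t=near(W,circ(q)[0],.0115,.016,.1085,.1125);print("teeth",len(t),phase(t,circ(q)[0],6))
E
```

```text
base fixed r [0.56979476 0.05068687] 58 0.0003087274430631829
posts [0.56984886 0.05107045] -6.259600375021537 1318 3.8931822627515396
disc (array([0.56654409, 0.05246374]), np.float64(0.020126493147662926)) 0.1407745507730328
teeth 139 (np.float64(-29.897217146156105), np.float64(0.747738186710488))
```

Call:
apply_moves(
  steps=[
    [[-0.015,0.0095,0],[0,0,-0.005],0],
    [[0,0,0.04],[0,0,0],0],
    [[0,0,0.04],[0,0,0],0],
    [[0,0,0.04],[0,0,0],0],
    [[0,0,0.04],[0,0,0],0],
    [[0,0,0.01],[0,0,0],0],
    [[0,0,0.01],[0,0,0],0],
    [[0,0,0],[0,0,0],0],
  ],
)

```text
clock: 5.68
eef_pos: [0.5718, 0.0498, 0.1019]
tool_rot: [0.484, 0.875, -0.0, -0.0]
ft_force: [-0.5, -0.0, -2.2]
grip_width: 0.0427
grasp_force: 62.7
```

```bash
python3 - <<'E'
from h import *
C,o,p,d,W,T,L=snap("w4.npz");e=o["eef_pos"];print(e,o["ft_force"],np.degrees(np.arctan2(T[1,1],T[0,1])))
cc=e[:2]
q=near(W,cc,.014,.0245,e[2]-.001,e[2]+.006);print("disc",circ(q),np.median(q[:,2])-.04)
dc=circ(q)[0];h=near(W,dc,0,.0115,.05,.075);print("hub",len(h),h.mean(0),h[:,2].max())
t=h[h[:,2]>.064];print(len(t),(t.min(0)+t.max(0))/2,np.ptp(t,axis=0))
E
```

```text
[0.57175199 0.04976115 0.10193706] [-0.52840054 -0.01514238 -2.22672672] 32.096989161140264
disc (array([0.57011634, 0.05072478]), np.float64(0.020099188088886437)) 0.06473795649891459
hub 127 [0.5733262  0.04564951 0.06337739] 0.06739147202051046
64 [0.57243945 0.04709157 0.06570431] [0.00925197 0.00646929 0.00337433]
```

Call:
apply_moves(
  steps=[
    [[0,0,0.006],[0,0,0],0],
    [[0,0,0.006],[0,0,0],0],
    [[0,0,0.006],[0,0,0],0],
    [[0,0,0.006],[0,0,0],0],
    [[0,0,0.006],[0,0,0],0],
    [[0,0,0.006],[0,0,0],0],
    [[0,0,0.006],[0,0,0],0],
    [[0,0,0.006],[0,0,0],0],
  ],
)

```text
clock: 6.4
eef_pos: [0.5721, 0.0498, 0.0929]
tool_rot: [0.484, 0.875, -0.0, -0.0]
ft_force: [-0.1, -0.1, -3.2]
grip_width: 0.0426
grasp_force: 62.7
```

No contact, and it is already below the spline ends, so the teeth are in. Continuing.

Call:
apply_moves(
  steps=[
    [[0,0,0.01],[0,0,0],0],
    [[0,0,0.01],[0,0,0],0],
    [[0,0,0.01],[0,0,0],0],
    [[0,0,0.01],[0,0,0],0],
    [[0,0,0.01],[0,0,0],0],
    [[0,0,0.01],[0,0,0],0],
    [[0,0,0.01],[0,0,0],0],
    [[0,0,0.01],[0,0,0],0],
  ],
)

```text
clock: 7.07
eef_pos: [0.5721, 0.0498, 0.0768]
tool_rot: [0.484, 0.875, -0.0, -0.0]
ft_force: [0.0, -0.5, -1.5]
grip_width: 0.0426
grasp_force: 62.7
```

Call:
apply_moves(
  steps=[
    [[0,0,0.01],[0,0,0],0],
    [[0,0,0.01],[0,0,0],0],
    [[0,0,0.01],[0,0,0],0],
    [[0,0,0.008],[0,0,0],0],
    [[0,0,0.006],[0,0,0],0],
    [[0,0,0.006],[0,0,0],0],
    [[0,0,0.005],[0,0,0],0],
    [[0,0,0],[0,0,0],0],
  ],
)

```text
clock: 7.73
eef_pos: [0.572, 0.0498, 0.0658]
tool_rot: [0.484, 0.875, -0.0, -0.0]
ft_force: [-0.1, 0.3, -1.7]
grip_width: 0.0426
grasp_force: 62.7
```

Call:
apply_moves(
  steps=[
    [[0,0,0.003],[0,0,0],0],
    [[0,0,0.003],[0,0,0],0],
    [[0,0,0.002],[0,0,0],0],
    [[0,0,0],[0,0,0],0],
    [[0,0,0],[0,0,0],0],
    [[0,0,0],[0,0,0],0.7],
    [[0,0,0],[0,0,0],0.75],
    [[0,0,0],[0,0,0],0.75],
  ],
)

```text
clock: 8.4
eef_pos: [0.5725, 0.0498, 0.0645]
tool_rot: [0.484, 0.875, 0.0, 0.0]
ft_force: [0.3, 0.1, -0.2]
grip_width: 0.0643
grasp_force: 0.0
```

Call:
apply_moves(
  steps=[
    [[0,0,-0.05],[0,0,0],0.75],
    [[0,0,-0.1],[0,0,0],0.75],
    [[0,0,-0.15],[0,0,0],0.75],
    [[0,0,-0.2],[0,0,0],1],
    [[0,0,-0.15],[0,0,0],1],
    [[0.12,0.065,0],[0,0,0],1],
    [[0.12,0.065,0],[0,0,0],1],
    [[0.12,0.065,0],[0,0,0],1],
  ],
)

```text
clock: 9.07
eef_pos: [0.5676, 0.132, 0.1966]
tool_rot: [0.485, 0.875, 0.001, 0.001]
ft_force: [0.3, 0.1, -0.7]
grip_width: 0.0856
grasp_force: 0.0
```

Call:
apply_moves(
  steps=[
    [[0.12,0.065,0],[0,0,0],1],
    [[0.12,0.065,0],[0,0,0],1],
    [[0.12,0.065,0],[0,0,0],1],
    [[0.12,0.065,0],[0,0,0],1],
    [[0.12,0.065,0],[0,0,0],1],
    [[0,0,0],[0,0,0],1],
    [[0,0,0],[0,0,0],1],
    [[0,0,0],[0,0,0],1],
  ],
)

```text
clock: 9.73
eef_pos: [0.5582, 0.2675, 0.1948]
tool_rot: [0.484, 0.875, -0.0, 0.0]
ft_force: [-1.0, 0.2, -0.1]
grip_width: 0.0853
grasp_force: 0.0
```

```bash
python3 - <<'E'
from h import *
C,o,p,d,W,T,L=snap("w5.npz");e=o["eef_pos"];print(e,np.degrees(np.arctan2(T[1,1],T[0,1])),o["joint_pos"])
q=near(W,(.5698,.0509),.014,.0245,.064,.072);print("disc",len(q),circ(q),np.median(q[:,2])-.04)
s0=np.array([.5587,.2702])
for i in range(3):
    r=near(W,s0,.025,.0345,.0325,.036);s0=circ(r)[0]
print("sep ring",len(r),circ(r),np.median(r[:,2]))
t=near(W,s0,.037,.047,.003,.0085);print("tabs",len(t),phase(t,s0,6))
R=r[:,:2]*1e3
def cost(a):
    k=np.radians(a)+np.arange(8)*np.pi/4;return np.maximum(((R-s0*1e3)@np.array([np.cos(k),np.sin(k)])).max(1)-30.7,0).mean()
cs=[(round(cost(a),4),a) for a in np.arange(0,45,1.)];print(sorted(cs)[:6],max(cs))
cv2.imwrite("pics/r5.png",np.hstack([rect(p,C,*s0,.034,.06,390),rect(p,C,.5698,.0509,.046,.06,390)])[...,::-1])
E
```

```text
[0.5581992 0.2674622 0.1947774] 32.10055019710446 [ 4.47066858e-01  5.03467926e-01  2.50768485e-01  1.31810050e+00
 -5.10739109e-04  1.45760288e+00]
disc 94 (array([0.57555319, 0.06461734]), np.float64(0.008576062750602608)) 0.027562397683298274
sep ring 929 (array([0.55881411, 0.27083057]), np.float64(0.03000474758213162)) 0.03392883787996991
tabs 573 (np.float64(21.917702013417408), np.float64(0.8327137375495783))
[(np.float64(0.0363), np.float64(22.0)), (np.float64(0.0377), np.float64(23.0)), (np.float64(0.0391), np.float64(21.0)), (np.float64(0.0425), np.float64(24.0)), (np.float64(0.0448), np.float64(20.0)), (np.float64(0.0508), np.float64(25.0))] (np.float64(0.2424), np.float64(44.0))
```

View pics/r5.png

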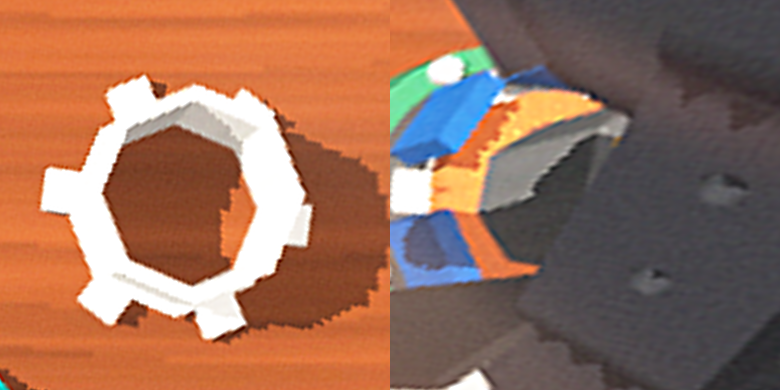

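The disc is home (underside at 27.6 mm). The separator's tabs are at 22° and its flats at 22°, and the slots are at about 23.7°. I'll grip with tool y at 22°.

Call:
apply_moves(
  steps=[
    [[0.0125,0.0155,0.1],[0,0,0],1],
    [[0,0,0.12],[0,0,0.028],1],
    [[0,0,0.12],[0,0,0.028],1],
    [[0,0,0.12],[0,0,0],1],
    [[0,0,0.12],[0,0,0],1],
    [[0,0,0.12],[0,0,0],1],
    [[0,0,0.1],[0,0,0],1],
    [[0,0,0.044],[0,0,0],1],
  ],
)

```text
clock: 10.45
eef_pos: [0.558, 0.2689, 0.0227]
tool_rot: [0.56, 0.828, -0.002, -0.001]
ft_force: [0.1, -0.2, -0.6]
grip_width: 0.0853
grasp_force: 0.0
```

```bash
python3 - <<'E'
from h import *
C,o,p,d,W,T,L=snap();e=o["eef_pos"];print(e,np.degrees(np.arctan2(T[1,1],T[0,1])),o["ft_force"])
s0=np.array([.5588,.2708]);r=near(W,s0,.026,.0345,.0325,.036);s0=circ(r)[0];print(s0,len(r),(s0-e[:2])@T[:2,:2])
t=near(W,s0,.037,.047,.003,.0085);print("tabs",len(t),phase(t,s0,6))
E
```

```text
[0.55799227 0.26893735 0.02269142] 21.87364766476168 [ 0.13954073 -0.22787804 -0.59417054]
[0.55913502 0.27120637] 4022 [0.00167991 0.0019058 ]
tabs 1748 (np.float64(22.19103749295895), np.float64(0.8272017415209949))
```

Call:
apply_moves(
  steps=[
    [[0.005,0.0085,-0.01],[0,0,0],1],
    [[0,0,0],[0,0,0],1],
    [[0,0,0],[0,0,0],0],
    [[0,0,0],[0,0,0],0],
    [[0,0,0],[0,0,0],0],
    [[0,0,0],[0,0,0],0],
    [[0,0,0],[0,0,0],0],
    [[0,0,0],[0,0,0],0],
  ],
)

```text
clock: 11.17
eef_pos: [0.5622, 0.2737, 0.0299]
tool_rot: [0.559, 0.829, 0.002, 0.001]
ft_force: [-0.1, -0.5, 5.4]
grip_width: 0.0605
grasp_force: 67.5
```

Call:
apply_moves(
  steps=[
    [[0,0,-0.05],[0,0,0],0],
    [[0,0,-0.15],[0,0,0],0],
    [[0,0,-0.2],[0,0,0],0],
    [[0,0,-0.2],[0,0,0],0],
    [[0,0,0],[0,0,0],0],
    [[0,0,0],[0,0,0],0],
    [[0,0,0],[0,0,0],0],
    [[0,0,0],[0,0,0],0],
  ],
)

```text
clock: 11.83
eef_pos: [0.5595, 0.2725, 0.146]
tool_rot: [0.559, 0.829, -0.002, -0.001]
ft_force: [0.8, -0.5, -1.5]
grip_width: 0.0604
grasp_force: 66.7
```

```bash
python3 - <<'E'
from h import *
C,o,p,d,W,T,L=snap();e=o["eef_pos"];print(e,np.degrees(np.arctan2(T[1,1],T[0,1])),o["ft_force"],o["grip_width"])
w=L.reshape(-1,3);r=w[(np.hypot(w[:,0],w[:,1])<.036)&(np.hypot(w[:,0],w[:,1])>.024)]
h,b=np.histogram(r[:,2],np.arange(-.03,.04,.002));print(h,b[np.argmax(h)])
dd=np.array([.5698,.0511])-e[:2];print(dd@T[:2,:2]/.2)
m=(np.abs(L[...,0])<.02)&(np.abs(L[...,1])>.034)&(np.abs(L[...,1])<.05)&(L[...,2]>-.05)&(L[...,2]<.02);q=L[m];print(np.percentile(q[:,2],[50,95,99,100]))
E
```

```text
[0.55946874 0.27247971 0.14604801] 22.011988975900813 [ 0.83267252 -0.47121633 -1.53236864] 0.06039165671893881
[  30  158  379  173  176  164  162  158  146  145  131  128 1857 1984
  631  619  569  563  543  493  473  462  443  403  443  403 1040  875
  337  291   32    0    0    0] -0.003999999999999976
[-1.04557215 -0.36697314]
[-0.03890161 -0.00217407  0.00413413  0.00825803]
```

Call:
apply_moves(
  steps=[
    [[-0.1307,-0.0459,0],[0,0,0],0],
    [[-0.1307,-0.0459,0],[0,0,0],0],
    [[-0.1307,-0.0459,0],[0,0,0],0],
    [[-0.1307,-0.0459,0],[0,0,0],0],
    [[-0.1307,-0.0459,0],[0,0,0],0],
    [[-0.1307,-0.0459,0],[0,0,0],0],
    [[-0.1307,-0.0459,0],[0,0,0],0],
    [[-0.1307,-0.0459,0],[0,0,-0.009],0],
  ],
)

```text
clock: 12.55
eef_pos: [0.5697, 0.0502, 0.1458]
tool_rot: [0.547, 0.837, -0.001, -0.001]
ft_force: [0.5, 0.2, -1.3]
grip_width: 0.0607
grasp_force: 66.6
```

```bash
cat > m.py <<'E'
from h import *
from scipy.optimize import least_squares
C,o,p,d,W,T,L=snap();e=o["eef_pos"];print(e,np.degrees(np.arctan2(T[1,1],T[0,1])),o["ft_force"],T[2])
cc=np.array([.5698,.0511])
g=near(W,cc,.05,.062,.017,.0225);r=np.hypot(*(g[:,:2]-cc).T);b=np.floor(np.degrees(np.arctan2(g[:,1]-cc[1],g[:,0]-cc[0]))/4)
E=np.array([g[b==k][np.argmax(r[b==k])] for k in np.unique(b) if (b==k).sum()>6])
if len(E)>5:
    s=least_squares(lambda x:np.hypot(*(E[:,:2]-x).T)-.0558,cc,loss="soft_l1",f_scale=.001);print("base",s.x,len(E),np.abs(s.fun).mean())
po=near(W,cc,.037,.05,.0445,.0475)
def cost(x):
    q=(po[:,:2]-x[:2])*1e3;a=np.arctan2(q[:,1],q[:,0])-x[2];k=np.round(a/(np.pi/3))*np.pi/3+x[2]
    u=q[:,0]*np.cos(k)+q[:,1]*np.sin(k);v=-q[:,0]*np.sin(k)+q[:,1]*np.cos(k)
    return np.r_[np.maximum(np.abs(u-43.25)-3.6,0),np.maximum(np.abs(v)-12.8,0)]
if len(po)>100:
    s=least_squares(cost,[*cc,np.radians(-6.3)],x_scale=[.001,.001,.05],diff_step=1e-4);print("posts",s.x[:2],np.degrees(s.x[2]),len(po),s.cost)
dc=near(W,cc,.014,.0245,.066,.0695)
if len(dc)>50: print("disc",len(dc),circ(dc),np.median(dc[:,2]))
# separator in tool frame
w=L.reshape(-1,3);r=np.hypot(w[:,0],w[:,1]);q=w[(r<.036)&(r>.025)&(w[:,2]>-.007)&(w[:,2]<-.001)]
c,R=circ(q);sc=e[:2]+T[:2,:2]@c+T[:2,2]*0;print("sep tool",c,R,"world",sc,"top",e[2]-np.median(q[:,2]))
u=w-[*c,0];r=np.hypot(u[:,0],u[:,1]);t=w[(r>.037)&(r<.047)&(w[:,2]>.020)&(w[:,2]<.030)];tw=t@T.T+e;print("tabs",len(t),phase(tw,sc,6))
E
python3 m.py
```

```text
[0.56971143 0.05022839 0.14578869] 23.658288295717817 [ 0.51851374  0.20139211 -1.34981931] [ 0.00121545 -0.00354013 -0.999993  ]
base [0.56973264 0.05092541] 66 0.0004096577001805081
posts [0.56987612 0.05121342] -6.288195288025773 1422 4.285110084004973
disc 625 (array([0.57003653, 0.05065938]), np.float64(0.020633909163012745)) 0.06793613899372364
sep tool [-0.00070013 -0.00088373] 0.029805865535753474 world [0.56918293 0.04923248] top 0.1497455208201525
tabs 1314 (np.float64(23.969644627897335), np.float64(0.8014309529578014))
```

Call:
apply_moves(
  steps=[
    [[0.0065,0.0065,0],[0,0,0],0],
    [[0,0,0.05],[0,0,0],0],
    [[0,0,0.05],[0,0,0],0],
    [[0,0,0.05],[0,0,0],0],
    [[0,0,0.05],[0,0,0],0],
    [[0,0,0.04],[0,0,0],0],
    [[0,0,0.03],[0,0,0],0],
    [[0,0,0.02],[0,0,0],0],
  ],
)

```text
clock: 13.27
eef_pos: [0.571, 0.0537, 0.0882]
tool_rot: [0.547, 0.837, -0.001, -0.001]
ft_force: [-0.6, 0.9, -1.6]
grip_width: 0.0606
grasp_force: 66.7
```

```bash
python3 m.py
```

```text
[0.5709976  0.05374376 0.08818788] 23.66851152146938 [-0.61565537  0.94802706 -1.62413902] [ 5.81535241e-04 -1.75486267e-03 -9.99998291e-01]
base [0.56991031 0.05066484] 48 0.00024235200777752985
posts [0.5699191  0.05093187] -6.3636495154040125 1776 2.5612957391936058
disc 1961 (array([0.57084985, 0.05010776]), np.float64(0.019866691098883022)) 0.06791327811252981
sep tool [-0.00072089 -0.00090338] 0.029809123083603863 world [0.57045961 0.05272085] top 0.09209536991481893
tabs 1305 (np.float64(23.91222706549517), np.float64(0.7997964883999219))
```

Call:
apply_moves(
  steps=[
    [[-0.007,-0.006,0.01],[0,0,0],0],
    [[0,0,0.01],[0,0,0],0],
    [[0,0,0.01],[0,0,0],0],
    [[0,0,0.01],[0,0,0],0],
    [[0,0,0],[0,0,0],0],
    [[0,0,0],[0,0,0],0],
    [[0,0,0],[0,0,0],0],
    [[0,0,0],[0,0,0],0],
  ],
)

```text
clock: 13.98
eef_pos: [0.5713, 0.0516, 0.0819]
tool_rot: [0.547, 0.837, 0.0, 0.0]
ft_force: [1.0, 0.8, -1.5]
grip_width: 0.0607
grasp_force: 66.7
```

```bash
python3 m.py
```

```text
[0.57129046 0.05157653 0.08186336] 23.62264339351746 [ 1.00703955  0.82965498 -1.49067619] [-1.37789724e-04  3.96555055e-04 -9.99999912e-01]
base [0.57001451 0.05070819] 49 0.0002489335274340492
posts [0.56991999 0.05092764] -6.334436980589182 1958 3.6664972395407878
disc 2196 (array([0.57076851, 0.05011993]), np.float64(0.01986734984262731)) 0.06793539043867666
sep tool [-0.00066308 -0.00091238] 0.02979620436325823 world [0.57072024 0.05060341] top 0.08580182828227828
tabs 1305 (np.float64(23.746751365081394), np.float64(0.8022884626658432))
```

Call:
apply_moves(
  steps=[
    [[0.003,-0.003,0],[0,0,0],0],
    [[0,0,0.006],[0,0,0],0],
    [[0,0,0.006],[0,0,0],0],
    [[0,0,0.006],[0,0,0],0],
    [[0,0,0.006],[0,0,0],0],
    [[0,0,0.006],[0,0,0],0],
    [[0,0,0.006],[0,0,0],0],
    [[0,0,0.006],[0,0,0],0],
  ],
)

```text
clock: 14.7
eef_pos: [0.5703, 0.0519, 0.0731]
tool_rot: [0.547, 0.837, -0.0, -0.0]
ft_force: [0.6, -0.8, -1.7]
grip_width: 0.0606
grasp_force: 66.7
```

No force below the post tops, so the tabs are in the slots. Lowering to home, then releasing.

Call:
apply_moves(
  steps=[
    [[0,0,0.007],[0,0,0],0],
    [[0,0,0.007],[0,0,0],0],
    [[0,0,0.007],[0,0,0],0],
    [[0,0,0.007],[0,0,0],0],
    [[0,0,0.007],[0,0,0],0],
    [[0,0,0.006],[0,0,0],0],
    [[0,0,0.003],[0,0,0],0],
    [[0,0,0],[0,0,0],0],
  ],
)

```text
clock: 15.37
eef_pos: [0.5702, 0.0519, 0.0642]
tool_rot: [0.547, 0.837, -0.0, -0.0]
ft_force: [0.2, 0.0, -1.6]
grip_width: 0.0605
grasp_force: 66.7
```

Call:
apply_moves(
  steps=[
    [[0,0,0.002],[0,0,0],0],
    [[0,0,0.002],[0,0,0],0],
    [[0,0,0],[0,0,0],0],
    [[0,0,0],[0,0,0],0],
    [[0,0,0],[0,0,0],0],
    [[0,0,0],[0,0,0],0],
    [[0,0,0],[0,0,0],0],
    [[0,0,0],[0,0,0],0],
  ],
)

```text
clock: 16.03
eef_pos: [0.5704, 0.0519, 0.0639]
tool_rot: [0.547, 0.837, 0.0, 0.0]
ft_force: [-1.8, -0.7, 2.4]
grip_width: 0.061
grasp_force: 67.1
```

```bash
python3 m.py
```

```text
[0.57043442 0.05186611 0.06389799] 23.624672222179218 [-1.75150141 -0.68788091  2.423822  ] [-1.47812448e-04  2.66157171e-04 -9.99999954e-01]
base [0.56997422 0.05104784] 52 0.00021561207985681325
posts [0.5699417  0.05100598] -6.259640381508261 2442 4.017450172448408
disc 3038 (array([0.57060263, 0.05067185]), np.float64(0.020101950404384283)) 0.06791246280828883
sep tool [-0.00062612 -0.00089801] 0.029785305632221235 world [0.56986259 0.05093258] top 0.06787034603826088
tabs 1467 (np.float64(23.88222685822925), np.float64(0.6735762447486053))
```

Call:
apply_moves(
  steps=[
    [[0,0,0],[0,0,0],1],
    [[0,0,0],[0,0,0],1],
    [[0,0,0],[0,0,0],1],
    [[0,0,0],[0,0,0],1],
    [[0,0,-0.05],[0,0,0],1],
    [[0,0,-0.1],[0,0,0],1],
    [[0,0,-0.2],[0,0,0],1],
    [[0,0,-0.2],[0,0,0],1],
  ],
)

```text
clock: 16.75
eef_pos: [0.5689, 0.0518, 0.1739]
tool_rot: [0.547, 0.837, -0.001, -0.002]
ft_force: [0.5, 0.1, -0.1]
grip_width: 0.0852
grasp_force: 0.0
```

Call:
apply_moves(
  steps=[
    [[0,0,-0.1],[0,0,0],1],
    [[0,0,0],[0,0,0],1],
    [[0,0,0],[0,0,0],1],
    [[0,0,0],[0,0,0],1],
    [[0,0,0],[0,0,0],1],
    [[0,0,0],[0,0,0],1],
    [[0,0,0],[0,0,0],1],
    [[0,0,0],[0,0,0],1],
  ],
)

```text
clock: 17.42
eef_pos: [0.5698, 0.0518, 0.1926]
tool_rot: [0.547, 0.837, -0.001, -0.001]
ft_force: [0.3, -0.5, -0.1]
grip_width: 0.0849
grasp_force: 0.0
```

```bash
python3 - <<'E'
from h import *
C,o,p,d,W,T,L=snap();print(o["eef_pos"],o["ft_force"],o["grip_width"])
cc=(.5699,.0510)
r=near(W,cc,.0255,.0335,.062,.075);print("sep",len(r),circ(r),np.median(r[:,2])-.034,np.percentile(r[:,2],[5,95]))
r=near(W,cc,.017,.0245,.06,.075);print("disc",len(r),circ(r),np.median(r[:,2])-.04)
cv2.imwrite("pics/w9.png",p[...,::-1])
E
```

```text
[0.56984007 0.05184784 0.19258978] [ 0.31186915 -0.53724024 -0.14907595] 0.08494385395741819
sep 1454 (array([0.56950549, 0.0504637 ]), np.float64(0.02977312601763984)) 0.03379712628671824 [0.06341411 0.06897098]
disc 1176 (array([0.57011997, 0.05080443]), np.float64(0.020218756772369634)) 0.027819429306928677
```

View pics/w9.png

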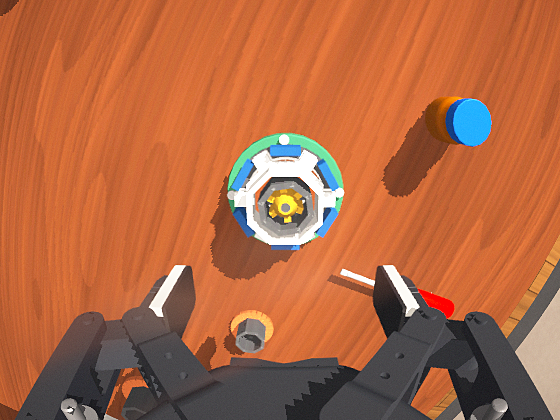

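The picture shows both plates seated concentrically at (286,203), with the disc's underside at 27.8 mm and the separator's at 33.8 mm. The gripper is clear of everything.

```bash
python3 -c "
from workcell import bot
print(bot.job_done())"
```

```text
the job is handed in; nothing more can be done
None
```

The clutch is rebuilt and handed in: the disc (underside at 27.8 mm) and the separator on it (33.8 mm) both measured home, centred and released at 17.4 s, though the hand-in returned no verdict.

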